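Dial the preset code on the sampler console and load it

ROBOT

A 7-joint arm with a two-finger parallel gripper is mounted at the origin on the work surface. World frame = base frame: x ahead of the robot, y to its left, z up, the work surface at z = 0. Lengths are in m, angles in rad, forces in N, time in s.
With the tool pointing down it reaches from about 0.4 to 0.85 m from the base axis. Payload 10.4 kg.
Tool frame: the origin (TCP) lies on the centre line of the jaws, within the pads' length; the fingertips stand 11 mm ahead of it and the grasp point (between the pads) lies 8 mm behind it (tip_reach is the distance from the TCP to the fingertips, in m); z points along the fingers, y is the line along which they close (so a half turn about z gives the same grasp; the last joint's range is limited). The gripper opens to 85 mm and grips with 20 to 120 N. Pads are 22 mm wide; open, the fingers measure 114 mm over their backs; the gripper's body (76 mm by 85 mm) begins 54 mm behind the grasp point. The pads swing forward as they close: fully open they stand 13 mm farther back than shut.
Start: joints at [1.117, 0.332, -0.065, 1.46, 0.022, 1.35, -0.088], TCP at [0.261, -0.568, 0.242] pointing down, gripper open.
Joint ranges: [-2.6, 2.6], [-0.5, 2.12], [-1.47, 1.34], [0.16, 2.42], [-1.27, 4.41], [0.06, 2.06], [-2.6, 2.6]. Speed limits (rad/s): [2.22, 2.22, 2.79, 2.79, 3.14, 3.14, 3.14].

INTERFACE

Orientations are given as a unit quaternion [x, y, z, w].
In Python, from workcell import get_obs, camera, hand_in, tip_reach gives the robot as it stands. The module is installed in compiled form; this text tells all that it offers.
- The arm moves only by the tool move_arm, never from a script. Its argument "plan" is a list of rows, each an object with "delta_pos": the shift along the tool's x, y, z in shares of 1000 mm (1.0 is 1000 mm), a list of three; "turn": the turn, a rotation vector about the tool's x, y, z in parts of the range, where 1.0 means pi/2 rad, a list of three; "fingers": the closure, from 0 (fully open) to 1 (shut). A call has 1 to 12 rows; each row is the pose to reach, as a shift and turn from the pose commanded when the call began, along the tool's axes at that moment; what a row does not reach only later rows make up. A row lasts 1/8 s, in which the tool goes at most 62.5 mm and 10.7 degrees, less where a joint would pass 70% of its speed; a pose out of reach is approached as far as the arm can. No shift or turn number may pass 1 either way. A call with a gripper value outside its range is refused whole. The fingers move at their own pace and stop on an object; "force" is the grip in N (left out, the last holds). Time passes only in rows, so rows that repeat a pose let the fingers close. It gives the time, the measured TCP pose, the force, the opening and the grip force at its end, in the units of the state.
- get_obs(): the state, without advancing time (a new reading comes with each control period).
- camera(name): name is "scene" or "top" or "wrist"; returns a dict with "color" (400x640x3 uint8, red, green, blue), "range_z" (400x640 float32, m along the optical axis (not along the pixel's ray), 0 where there is no reading), "fx", "fy", "cx", "cy" (pixels), "k1" (the pictures are not rectified: a ray, as slopes to the right and down, at radius r is drawn at 1 + k1 r^2 times it, then the intrinsics apply), "R" (3x3) and "t" (3): a world point X has camera coordinates R X + t; the wrist camera has in their place "tool_from_camera" (4x4, takes a point from camera to tool coordinates, whose origin is the TCP and whose axes are the flange's). Camera axes: x right, y down, z forward; pixel columns grow to the right and rows downward; lengths in m; the calibration is good to about 2 mm. A picture is of the moment at which its call begins: read the wrist's pose just before it.
- hand_in(): hands the job in; it is judged then, once.
The state is a dict: "clock": time; "joint_pos": joint angles; "joint_velocities": joint speeds; "tau": joint torques, N m; "position": TCP position; "ee_rot": TCP orientation; "ft_force": force on the tool from outside, world axes, zero at the start; "torque": the same for the moment, N m; "grip_width": opening from 0.0 (shut) to 1.0 (fully open); "grasp_force": force on a finger pad.
Only numpy, scipy, OpenCV 4.12 (cv2) and the standard library are available. Lean on these libraries where they do the work, as an engineer would, in place of code of your own. Each camera call takes 0.05 s, during which the arm holds its last target. There are 200 camera calls.

TASK

On the sampler's preset console, turn the three thumbwheels with a light fingertip to read 6 - 5 - 2 from left to right as seen from the robot, each clicked into its detent, and then press the load key beside them right down and let it come back up. Do not bear hard on the console (keep below 15 N), do not press the key before the code is right, and leave the glassware and the other small things where they are.

Things in the scene. Friction and masses are not known exactly. Their poses are not given: they have to be found in the camera images.
- console: the sampler's preset console, fixed: a white case 170 mm deep (x) by 250 mm wide (y), its level grey deck 60 mm above the bench; origin at the centre of its underside, x away from the robot, y to the left, z up. Let into the deck left of the middle is a black bank of three thumbwheels, 30 mm apart; right of it the load key, beyond it a dark display, level with the deck
- wheel_left_top (a point): nominal top middle of the left wheel's rim, 68 mm above the bench. Each wheel is a white drum 18 mm wide, 40 mm across, axle along the console's y, about 8 mm of it out of the deck. Black numerals 9 mm tall run round it, upright for a reader at the robot, beside a black ribbed edge; the numeral on the very top, between two white marks on the deck, is the set digit
- wheel_mid_top (a point): the same on the middle wheel, 30 mm right of the left one. The wheel modules are push fits: each one really sits up to 2.5 mm higher or lower than this point, to be found by touch, and gives about 1 mm per 10 N on its gasket. Around the wheels the deck is clear for 35 mm towards and away from the robot
- wheel_right_top (a point): the same on the right wheel, 30 mm right of the middle one. With closed fingertips pressed on its top (5 to 10 N) and dragged level along the console's x the rim rolls along (12.6 mm a digit); pressed less it slips. A sprung detent holds each digit (2 N at the rim); let go off a digit, the wheel snaps to the nearest (rarely it hangs half-way)
- wheel_left (a joint): angle in rad of the left wheel about its level axle, 0.6283 rad a digit: 0 shows 0, 5.655 shows 9, with a stop just below 0 and beyond 9 (it does not go round). It grows (higher digits) as the wheel's top is drawn towards the robot (console -x) and falls as the top is pushed away (+x)
- wheel_mid (a joint): angle in rad of the middle wheel about its level axle, 0.6283 rad a digit: 0 shows 0, 5.655 shows 9, with a stop just below 0 and beyond 9 (it does not go round). It grows (higher digits) as the wheel's top is drawn towards the robot (console -x) and falls as the top is pushed away (+x)
- wheel_right (a joint): angle in rad of the right wheel about its level axle, 0.6283 rad a digit: 0 shows 0, 5.655 shows 9, with a stop just below 0 and beyond 9 (it does not go round). It grows (higher digits) as the wheel's top is drawn towards the robot (console -x) and falls as the top is pushed away (+x)
- load_key_top (a point): the middle of the top of the load key, a 22 mm square white key standing 12 mm out of the deck (72 mm above the bench), 70 mm to the right of the right wheel
- load_key (a joint): travel of the load key in m: 0 is up, 0.007 fully down; it starts to move at about 1.5 N, is fully down at 5.7 N on a rubber stop and springs back
- sample_vial: a stoppered glass sample vial, 22 mm across and 36 mm tall, standing on the console's deck at its far left corner; origin at the centre of its underside; to be left alone
- cap_a: an orange vial cap, 15 mm across and 10 mm tall, on the console's deck at its far right corner; origin at the centre of its underside; to be left alone
- cap_b: an orange vial cap, 15 mm across and 10 mm tall, on the bench left of the console; origin at the centre of its underside; to be left alone
- cap_c: another such orange cap beside it; origin at the centre of its underside; to be left alone
- beaker: an empty glass beaker, 68 mm across and 85 mm tall, on the bench left of the console; origin at the centre of its underside; to be left alone
- flask: a stoppered glass volumetric flask, 66 mm across and 152 mm tall, on the bench beyond the console; origin at the centre of its underside; to be left alone
- rinse_bottle: a white rinse bottle with a blue cap, 80 mm across and 190 mm tall, on the bench far right; origin at the centre of its underside; to be left alone
- syringe: a plastic syringe, about 130 mm long and 22 mm high, lying on the bench right of the console; origin at the centre of its underside; to be left alone

How it is judged:
On the way, in this order (a step that is already met when the one before it is completed fails the run):
1. the three wheels read 6 - 5 - 2, each in its detent (value of joint wheel_left between 3.6699 and 3.8699 rad and value of joint wheel_mid between 3.0416 and 3.2416 rad and value of joint wheel_right between 1.1566 and 1.3566 rad), for 0.2 s.
2. the load key is pressed right down with the code set (all of step 1 and value of joint load_key above 0.005 m), for 0.05 s.
At the end, for the whole second after the job is handed in: the wheels read 6 - 5 - 2 from left to right, each within 0.1 rad of its digit (0.628 rad a digit) and at rest, and the load key has been pressed to at least 5 of its 7 mm and is up again (within 1 mm) (all of step 1 and velocity of joint wheel_left between -0.05 and 0.05 rad/s and velocity of joint wheel_mid between -0.05 and 0.05 rad/s and velocity of joint wheel_right between -0.05 and 0.05 rad/s and value of joint load_key below 0.001 m); the robot touches nothing.
It fails at once if the robot bears on the console, its wheels or its key with more than 15 N (contact force between any of the fingers, the arm and console above 15 N).
It fails at once if the load key is pressed (more than 3 mm) while the code is not right (value of joint load_key above 0.003 m and not (value of joint wheel_left between 3.6699 and 3.8699 rad and value of joint wheel_mid between 3.0416 and 3.2416 rad and value of joint wheel_right between 1.1566 and 1.3566 rad)).
It fails at once if one of the small things is pushed more than 20 mm from its place or tipped over (distance of any of sample_vial, cap_a, cap_b, cap_c, beaker, flask, rinse_bottle, syringe from where it was at the start of the episode above 0.02 m or angle between any of sample_vial, cap_a, cap_b, cap_c, beaker, flask, rinse_bottle, syringe's own z axis and vertical above 0.5 rad).
It also fails if it takes over 61 s, if anything falls off the work surface, if the arm or the gripper's body presses on something with over 40 N, if the wrist force passes 120 N, or if a joint passes its speed limit or range.

## Working session

There is one attempt and no reset: what is moved stays moved. The work goes in short steps, Python scripts to look and compute and a tool call to move; the robot and the scene stay as the last step left them, time stands still between calls to the robot, and variables do not carry over. Pictures are saved under pics/ and viewed, at most 10 in all, crops included, and the job is handed in when it is done.

Besides the shell and the picture viewer there is one more tool, called after "Call:" as name([rows], argument=value, ...), one row to a line, values as JSON. move_arm: Moves the arm, as the interface text tells. Its arguments: {"type":"object","properties":{"plan":{"type":"array","items":{"type":"object","properties":{"delta_pos":{"type":"array","items":{"type":"number"}},"turn":{"type":"array","items":{"type":"number"}},"fingers":{"type":"number"}}}},"force":{"type":"number"}},"required":["plan"]}

```bash
mkdir -p pics; cat > h.py <<'E'
import numpy as np, cv2
from workcell import get_obs, camera, hand_in, tip_reach
from scipy.spatial.transform import Rotation as Rn
def pose(c):
    if "R" in c: R=np.array(c["R"]);t=np.array(c["t"]); return R.T, -R.T@t
    o=c["obs"];T=np.array(c["tool_from_camera"]);Q=Rn.from_quat(o["ee_rot"]).as_matrix()
    return Q@T[:3,:3], Q@T[:3,3]+np.array(o["position"])
def cam(n):
    o=get_obs(); c=camera(n); c["obs"]=o; return c
def ray(c,u,v):
    x=np.array([(u-c["cx"])/c["fx"],(v-c["cy"])/c["fy"]]);s=x.copy()
    for _ in range(20): s=x/(1+c["k1"]*(s@s))
    A,b=pose(c); return b,A@np.array([s[0],s[1],1.])
def onplane(c,u,v,z):
    b,d=ray(c,u,v); return b+d*(z-b[2])/d[2]
def proj(c,P):
    A,b=pose(c); q=A.T@(np.array(P)-b); s=q[:2]/q[2]; s=s*(1+c["k1"]*(s@s)); return s*[c["fx"],c["fy"]]+[c["cx"],c["cy"]]
def save(c,n,crop=None,k=1):
    im=c["color"][...,::-1]
    if crop: im=im[crop[1]:crop[3],crop[0]:crop[2]]
    cv2.imwrite("pics/"+n,cv2.resize(im,None,fx=k,fy=k,interpolation=cv2.INTER_CUBIC))
E
python3 - <<'E'
from h import *
a=cam("top");b=cam("scene")
cv2.imwrite("pics/a.png",cv2.resize(np.vstack([a["color"],b["color"]])[...,::-1],(480*1,600)))
import pickle;pickle.dump((a,b),open("ab.pkl","wb"))
print(get_obs(),tip_reach, pose(a)[1],pose(b)[1])
E
```

```text
{'clock': 0.1, 'joint_pos': array([ 1.11742852,  0.33282049, -0.06470617,  1.46084632,  0.02158131,
        1.34990229, -0.08847868]), 'joint_velocities': array([-0.00070706, -0.00252879, -0.00031447, -0.0018841 ,  0.0004847 ,
        0.0020583 ,  0.00118248]), 'tau': array([ 1.61954838e-03, -6.26745844e+01,  4.91570507e-02, -3.92427027e+01,
        1.62532000e-02,  7.10554625e-03, -9.05011166e-05]), 'position': array([ 0.26085386, -0.56761027,  0.24159337]), 'ee_rot': array([ 9.76889725e-01,  2.13742962e-01, -1.55103013e-04, -6.21928603e-04]), 'ft_force': array([-0.06371777, -0.73205741, -0.32223041]), 'torque': array([-0.01035509,  0.02432899,  0.00980717]), 'grasp_force': 0.0, 'grip_width': 1.0011295934769169} 0.011 [ 0.52094468 -0.05692079  1.10021426] [1.44057798 0.29032509 1.06209678]
```

View pics/a.png

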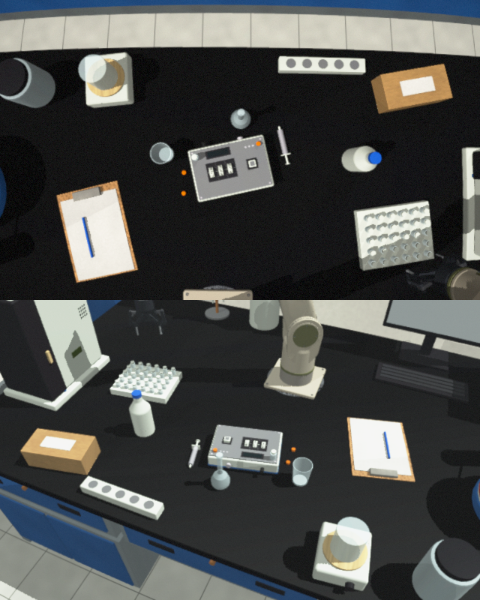

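The console is at about (230,168) in the scaled top view, which is about (307,224) at full size. Its wheels are left of its middle and the key is at (252,163). I'll enlarge this area.

```bash
python3 - <<'E'
from h import *
import pickle;a,b=pickle.load(open("ab.pkl","rb"))
save(a,"b.png",(240,170,380,280),5.5)
for p in [(255,207),(357,180),(365,247),(265,268),(336,217)]: print(p,onplane(a,*p,.06).round(4))
E
```

```text
(255, 207) [0.564  0.0876 0.06  ]
(357, 180) [ 0.6312 -0.1579  0.06  ]
(365, 247) [ 0.4702 -0.1773  0.06  ]
(265, 268) [0.4183 0.0615 0.06  ]
(336, 217) [ 0.5415 -0.1074  0.06  ]
```

View pics/b.png

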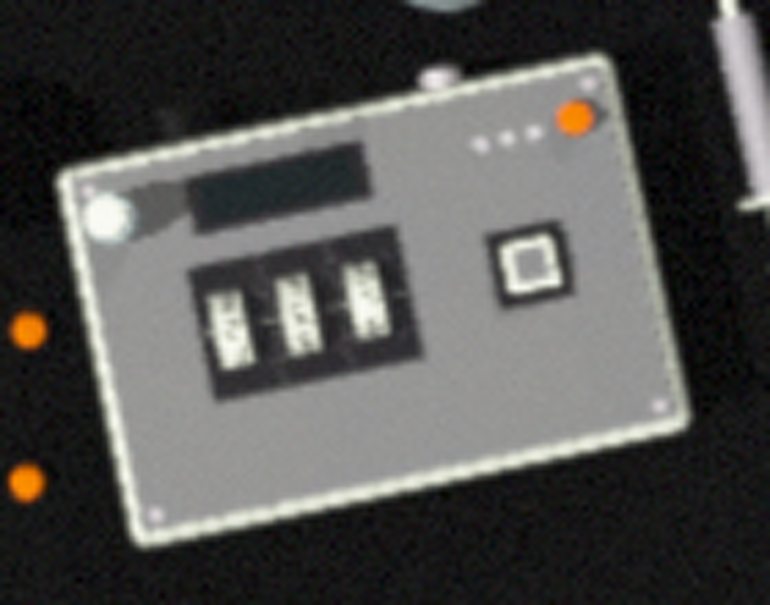

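```bash
python3 - <<'E'
from h import *
import pickle;a,b=pickle.load(open("ab.pkl","rb"))
hsv=cv2.cvtColor(a["color"],cv2.COLOR_RGB2HSV); m=(hsv[...,2]>75).astype(np.uint8); m[:165]=0;m[285:]=0;m[:,:245]=0;m[:,:][:,372:]=0
m=cv2.morphologyEx(m,cv2.MORPH_OPEN,np.ones((5,5)))
c=max(cv2.findContours(m,0,2)[0],key=cv2.contourArea)
P=np.array([onplane(a,*p[0],.06)[:2] for p in c],np.float32)
r=cv2.minAreaRect(P);print(r)
def tip(u,v,z=.068): return onplane(a,240+u/5.5,170+v/5.5,z).round(4)
for p in [(231,330),(297,313),(366,300)]: print(tip(*p))
print(tip(530,265,.072)); w=camera("wrist");print(np.array(w["tool_from_camera"]).round(3),w["fx"])
E
```

```text
((0.5281645059585571, -0.03752559423446655), (0.17950721085071564, 0.25069093704223633), 12.770655632019043)
[0.5095 0.0212 0.068 ]
[ 0.5171 -0.0073  0.068 ]
[ 0.5229 -0.0371  0.068 ]
[ 0.5385 -0.1077  0.072 ]
[[ 0.    -0.954 -0.3    0.077]
 [ 1.     0.     0.     0.   ]
 [-0.    -0.3    0.954 -0.131]
 [ 0.     0.     0.     1.   ]] 293.0787918828773
```

Units first: turns go in shares of pi/2 rad. So 0.208 rad is 0.1324.

Call:
move_arm([
  {"delta_pos": [0.06,-0.05,0],"turn": [0,0,0],"fingers": 1},
  {"delta_pos": [0.457,-0.382,0.02],"turn": [0,0,0.1324],"fingers": 1},
  {"delta_pos": [0.457,-0.382,0.02],"turn": [0,0,0.1324],"fingers": 1},
  {"delta_pos": [0.457,-0.382,0.02],"turn": [0,0,0.1324],"fingers": 1},
  {"delta_pos": [0.457,-0.382,0.02],"turn": [0,0,0.1324],"fingers": 1},
  {"delta_pos": [0.457,-0.382,0.02],"turn": [0,0,0.1324],"fingers": 1},
  {"delta_pos": [0.457,-0.382,0.02],"turn": [0,0,0.1324],"fingers": 1},
  {"delta_pos": [0.457,-0.382,0.02],"turn": [0,0,0.1324],"fingers": 1},
  {"delta_pos": [0.457,-0.382,0.02],"turn": [0,0,0.1324],"fingers": 1},
  {"delta_pos": [0.457,-0.382,0.02],"turn": [0,0,0.1324],"fingers": 1},
  {"delta_pos": [0.457,-0.382,0.02],"turn": [0,0,0.1324],"fingers": 1},
  {"delta_pos": [0.457,-0.382,0.02],"turn": [0,0,0.1324],"fingers": 1},
], force=20)

```text
clock: 1.65
position: [0.5164, -0.0309, 0.222]
ee_rot: [0.994, 0.111, -0.0, 0.0]
ft_force: [0.3, -0.1, -0.4]
grip_width: -0.005
grasp_force: 0.0
```

```bash
python3 - <<'E'
from h import *
import pickle
w=cam("wrist");pickle.dump(w,open("w1.pkl","wb"));o=w["obs"]
print(o["clock"],o["position"],o["ee_rot"],o["ft_force"],o["grip_width"])
save(w,"c.png",None,1.25)
E
```

```text
1.65 [ 0.5164094  -0.03090088  0.22204153] [ 9.93843223e-01  1.10794787e-01 -3.57021887e-04  1.86827937e-04] [ 0.32298007 -0.13014519 -0.38077053] -0.0048945632229342355
```

View pics/c.png

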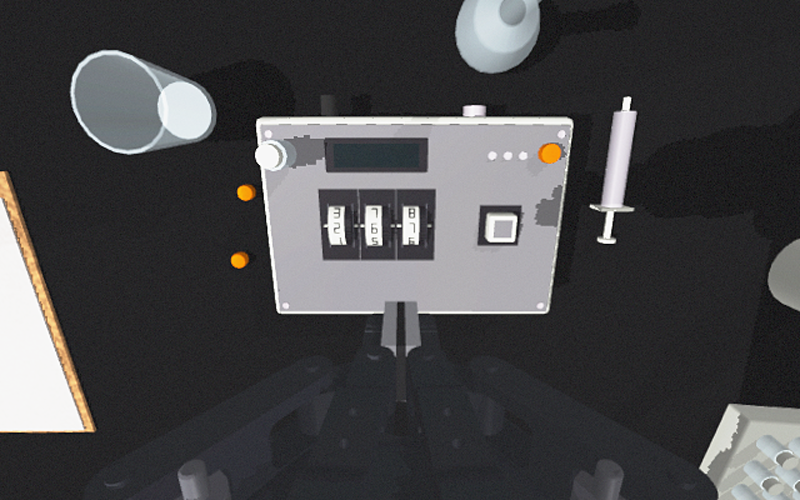

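Seen from the wrist, the wheels are at (337,226), (374,226) and (411,226) and the key is at (502,229). I'll zoom in to read the digits and localise them.

```bash
python3 - <<'E'
from h import *
import pickle
w=pickle.load(open("w1.pkl","rb"))
save(w,"d.png",(245,140,430,220),4.3)
g=cv2.cvtColor(w["color"],cv2.COLOR_RGB2HSV)
m=((g[...,2]>70)&(g[...,1]<60)).astype(np.uint8);m[300:]=0;m[:,:195]=0;m[:,470:]=0;m[:88]=0;m[256:]=0
m=cv2.morphologyEx(m,cv2.MORPH_OPEN,np.ones((5,5)))
c=max(cv2.findContours(m,0,2)[0],key=cv2.contourArea)
r=cv2.minAreaRect(np.array([onplane(w,*p[0],.06)[:2] for p in c],np.float32));print(r)
for n,u,v,z in [("L",337,226,.068),("M",374,226,.068),("R",411,226,.068),("key",501,228,.072)]: print(n,onplane(w,u/1.25,v/1.25,z).round(4))
for n,u,v in [("bankTL",319,189),("bankTR",435,190),("bankBR",435,261),("bankBL",322,261)]: print(n,onplane(w,u/1.25,v/1.25,.06).round(4))
E
```

```text
((0.5256457328796387, -0.04031527042388916), (0.17381718754768372, 0.24559347331523895), 14.160634994506836)
L [0.5123 0.0195 0.068 ]
M [ 0.5189 -0.0094  0.068 ]
R [ 0.5254 -0.0382  0.068 ]
key [ 0.5405 -0.1078  0.072 ]
bankTL [0.5369 0.0397 0.06  ]
bankTR [ 0.5565 -0.0508  0.06  ]
bankBR [ 0.4984 -0.0657  0.06  ]
bankBL [0.4772 0.0277 0.06  ]
```

View pics/d.png

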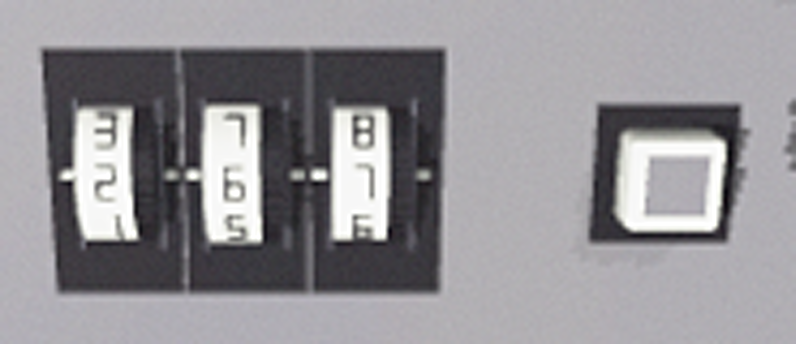

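The wheels read 2-6-7, with the deck marks at row 175 of the crop. The wheel centres, between their marks, are at crop columns 120, 245 and 371, and the key is at (673,182). So left needs +4 digits, mid −1 and right −5.

```bash
python3 - <<'E'
from h import *
import pickle
w=pickle.load(open("w1.pkl","rb"));o=w["obs"];Q=Rn.from_quat(o["ee_rot"]).as_matrix()
for n,u,v,z in [("L",120,175,.06),("M",245,175,.06),("R",371,175,.06),("key",677,186,.072)]:
    p=onplane(w,245+u/4.3,140+v/4.3,z);q=p.copy();q[2]={"key":.072}.get(n,.068); print(n,p.round(4),"tool:",(Q.T@(q-o["position"])).round(4))
E
```

```text
L [0.511  0.0172 0.06  ] tool: [ 0.0054 -0.0482  0.154 ]
M [ 0.5176 -0.012   0.06  ] tool: [ 0.0054 -0.0182  0.154 ]
R [ 0.5242 -0.0414  0.06  ] tool: [0.0054 0.0119 0.154 ]
key [ 0.54   -0.1096  0.072 ] tool: [0.0058 0.0819 0.1501]
```

Call:
move_arm([
  {"delta_pos": [-0.001,-0.018,0.05],"turn": [0,0,0],"fingers": 1},
  {"delta_pos": [-0.001,-0.018,0.1],"turn": [0,0,0],"fingers": 1},
  {"delta_pos": [-0.001,-0.018,0.13],"turn": [0,0,0],"fingers": 1},
  {"delta_pos": [-0.001,-0.018,0.138],"turn": [0,0,0],"fingers": 1},
  {"delta_pos": [-0.001,-0.018,0.14],"turn": [0,0,0],"fingers": 1},
  {"delta_pos": [-0.001,-0.018,0.14],"turn": [0,0,0],"fingers": 1},
  {"delta_pos": [-0.001,-0.018,0.14],"turn": [0,0,0],"fingers": 1},
])

```text
clock: 2.58
position: [0.5125, -0.0128, 0.0834]
ee_rot: [0.994, 0.111, 0.001, 0.0]
ft_force: [0.4, 0.0, 0.4]
grip_width: -0.003
grasp_force: 0.0
```

Call:
move_arm([
  {"delta_pos": [0,0,0.0005],"turn": [0,0,0],"fingers": 1},
  {"delta_pos": [0,0,0.0008],"turn": [0,0,0],"fingers": 1},
  {"delta_pos": [0,0,0.0008],"turn": [0,0,0],"fingers": 1},
])

```text
clock: 2.95
position: [0.5118, -0.0126, 0.0816]
ee_rot: [0.994, 0.111, 0.0, 0.0]
ft_force: [0.1, -0.5, -0.2]
grip_width: 0.001
grasp_force: 0.0
```

Call:
move_arm([
  {"delta_pos": [0,0,0.0005],"turn": [0,0,0],"fingers": 1},
  {"delta_pos": [0,0,0.0008],"turn": [0,0,0],"fingers": 1},
  {"delta_pos": [0,0,0.0008],"turn": [0,0,0],"fingers": 1},
])

```text
clock: 3.32
position: [0.5119, -0.0126, 0.0808]
ee_rot: [0.994, 0.111, 0.0, 0.0]
ft_force: [-0.2, 0.8, 0.9]
grip_width: 0.002
grasp_force: 0.7
```

Call:
move_arm([
  {"delta_pos": [0,0,0.0004],"turn": [0,0,0],"fingers": 1},
  {"delta_pos": [0,0,0.0007],"turn": [0,0,0],"fingers": 1},
  {"delta_pos": [0,0,0.0007],"turn": [0,0,0],"fingers": 1},
])

```text
clock: 3.7
position: [0.512, -0.0126, 0.0803]
ee_rot: [0.994, 0.111, 0.0, 0.0]
ft_force: [-0.1, 0.3, 4.2]
grip_width: 0.002
grasp_force: 2.5
```

Call:
move_arm([
  {"delta_pos": [0,0,0.0005],"turn": [0,0,0],"fingers": 1},
  {"delta_pos": [0,0,0.0006],"turn": [0,0,0],"fingers": 1},
  {"delta_pos": [0.001,0,0.0006],"turn": [0,0,0],"fingers": 1},
  {"delta_pos": [0.002,0,0.0006],"turn": [0,0,0],"fingers": 1},
  {"delta_pos": [0.003,0,0.0006],"turn": [0,0,0],"fingers": 1},
])

```text
clock: 4.32
position: [0.5152, -0.0119, 0.08]
ee_rot: [0.994, 0.111, 0.0, 0.0]
ft_force: [-2.7, 0.0, 8.3]
grip_width: 0.001
grasp_force: 3.8
```

Call:
move_arm([
  {"delta_pos": [0.0015,0,0],"turn": [0,0,0],"fingers": 1},
  {"delta_pos": [0.003,0,0],"turn": [0,0,0],"fingers": 1},
  {"delta_pos": [0.0045,0,0],"turn": [0,0,0],"fingers": 1},
  {"delta_pos": [0.006,0,0],"turn": [0,0,0],"fingers": 1},
  {"delta_pos": [0.0075,0,0],"turn": [0,0,0],"fingers": 1},
  {"delta_pos": [0.009,0,0],"turn": [0,0,0],"fingers": 1},
  {"delta_pos": [0.01,0,0],"turn": [0,0,0],"fingers": 1},
  {"delta_pos": [0.01,0,0],"turn": [0,0,0],"fingers": 1},
])

```text
clock: 5.32
position: [0.5249, -0.0097, 0.08]
ee_rot: [0.994, 0.111, 0.0, 0.0]
ft_force: [-1.0, 0.2, 7.4]
grip_width: -0.002
grasp_force: 3.9
```

Call:
move_arm([
  {"delta_pos": [0,0,-0.003],"turn": [0,0,0],"fingers": 1},
  {"delta_pos": [0,0,-0.02],"turn": [0,0,0],"fingers": 1},
  {"delta_pos": [-0.05,0,-0.04],"turn": [0,0,0],"fingers": 1},
  {"delta_pos": [-0.05,0,-0.04],"turn": [0,0,0],"fingers": 1},
])

```text
clock: 5.82
position: [0.4745, -0.0218, 0.1213]
ee_rot: [0.994, 0.111, 0.001, 0.001]
ft_force: [1.5, 0.0, -0.0]
grip_width: 0.002
grasp_force: 0.0
```

```bash
cat > look.py <<'E'
from h import *
import sys
w=cam("wrist");o=w["obs"];print(o["clock"],o["position"].round(4),o["ee_rot"].round(4))
ps=[(.511,.0172,.068),(.5176,-.012,.068),(.5242,-.0414,.068)]
P=np.array([proj(w,p) for p in ps]);print(P.round(1).tolist())
x0,y0=(P.min(0)-35).astype(int).clip(0);x1,y1=(P.max(0)+35).astype(int)
save(w,sys.argv[1],(x0,y0,x1,y1),3)
E
python3 look.py e.png
```

```text
5.825 [ 0.4745 -0.0218  0.1213] [9.939e-01 1.106e-01 7.000e-04 1.100e-03]
[[272.1, 161.9], [319.2, 161.8], [366.7, 161.9]]
```

View pics/e.png

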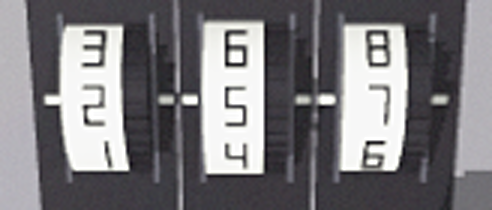

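Mid now reads 5 (2-5-7). Next is the right wheel.

Call:
move_arm([
  {"delta_pos": [0.037,0.03,0.01],"turn": [0,0,0],"fingers": 1},
  {"delta_pos": [0.037,0.03,0.032],"turn": [0,0,0],"fingers": 1},
  {"delta_pos": [0.037,0.03,0.037],"turn": [0,0,0],"fingers": 1},
  {"delta_pos": [0.037,0.03,0.0373],"turn": [0,0,0],"fingers": 1},
  {"delta_pos": [0.037,0.03,0.0376],"turn": [0,0,0],"fingers": 1},
  {"delta_pos": [0.037,0.03,0.0376],"turn": [0,0,0],"fingers": 1},
])

```text
clock: 6.62
position: [0.5188, -0.0419, 0.0825]
ee_rot: [0.994, 0.111, 0.001, 0.0]
ft_force: [0.0, -0.7, -0.4]
grip_width: 0.0
grasp_force: 0.0
```

Call:
move_arm([
  {"delta_pos": [0,0,0.0005],"turn": [0,0,0],"fingers": 1},
  {"delta_pos": [0,0,0.0008],"turn": [0,0,0],"fingers": 1},
  {"delta_pos": [0,0,0.0008],"turn": [0,0,0],"fingers": 1},
])

```text
clock: 7.0
position: [0.5184, -0.0419, 0.081]
ee_rot: [0.994, 0.111, 0.0, 0.0]
ft_force: [-0.1, 0.3, 0.6]
grip_width: -0.0
grasp_force: 0.0
```

Call:
move_arm([
  {"delta_pos": [0,0,0.0005],"turn": [0,0,0],"fingers": 1},
  {"delta_pos": [0,0,0.0008],"turn": [0,0,0],"fingers": 1},
  {"delta_pos": [0,0,0.0008],"turn": [0,0,0],"fingers": 1},
])

```text
clock: 7.38
position: [0.5184, -0.0419, 0.0801]
ee_rot: [0.994, 0.111, -0.0, -0.0]
ft_force: [-0.8, 0.4, -0.2]
grip_width: 0.0
grasp_force: 0.0
```

Call:
move_arm([
  {"delta_pos": [0,0,0.0005],"turn": [0,0,0],"fingers": 1},
  {"delta_pos": [0,0,0.0007],"turn": [0,0,0],"fingers": 1},
  {"delta_pos": [0,0,0.0007],"turn": [0,0,0],"fingers": 1},
])

```text
clock: 7.75
position: [0.5186, -0.0419, 0.0797]
ee_rot: [0.994, 0.111, 0.0, 0.0]
ft_force: [-1.2, 0.5, 3.1]
grip_width: -0.001
grasp_force: 1.6
```

Call:
move_arm([
  {"delta_pos": [0,0,0.0004],"turn": [0,0,0],"fingers": 1},
  {"delta_pos": [0,0,0.0008],"turn": [0,0,0],"fingers": 1},
  {"delta_pos": [0.0015,0,0.0008],"turn": [0,0,0],"fingers": 1},
  {"delta_pos": [0.003,0,0.0008],"turn": [0,0,0],"fingers": 1},
  {"delta_pos": [0.005,0,0.0008],"turn": [0,0,0],"fingers": 1},
  {"delta_pos": [0.007,0,0.0008],"turn": [0,0,0],"fingers": 1},
  {"delta_pos": [0.009,0,0.0008],"turn": [0,0,0],"fingers": 1},
  {"delta_pos": [0.011,0,0.0008],"turn": [0,0,0],"fingers": 1},
  {"delta_pos": [0.013,0,0.0008],"turn": [0,0,0],"fingers": 1},
  {"delta_pos": [0.013,0,0.0008],"turn": [0,0,0],"fingers": 1},
])

```text
clock: 9.0
position: [0.5315, -0.039, 0.0792]
ee_rot: [0.994, 0.111, 0.0, 0.0]
ft_force: [-1.6, 0.1, 6.6]
grip_width: -0.002
grasp_force: 3.6
```

Call:
move_arm([
  {"delta_pos": [0,0,-0.002],"turn": [0,0,0],"fingers": 1},
  {"delta_pos": [0,0,-0.005],"turn": [0,0,0],"fingers": 1},
  {"delta_pos": [-0.013,0,-0.005],"turn": [0,0,0],"fingers": 1},
  {"delta_pos": [-0.013,0,-0.004],"turn": [0,0,0],"fingers": 1},
  {"delta_pos": [-0.013,0,-0.0015],"turn": [0,0,0],"fingers": 1},
  {"delta_pos": [-0.013,0,-0.001],"turn": [0,0,0],"fingers": 1},
  {"delta_pos": [-0.013,0,-0.0004],"turn": [0,0,0],"fingers": 1},
  {"delta_pos": [-0.013,0,-0.0001],"turn": [0,0,0],"fingers": 1},
  {"delta_pos": [-0.013,0,-0.0001],"turn": [0,0,0],"fingers": 1},
])

```text
clock: 10.12
position: [0.5189, -0.042, 0.0793]
ee_rot: [0.994, 0.111, 0.0, 0.0]
ft_force: [-2.1, -0.7, 5.7]
grip_width: -0.0
grasp_force: 3.2
```

Call:
move_arm([
  {"delta_pos": [0,0,0.0003],"turn": [0,0,0],"fingers": 1},
  {"delta_pos": [0.001,0,0.0003],"turn": [0,0,0],"fingers": 1},
  {"delta_pos": [0.003,0,0.0003],"turn": [0,0,0],"fingers": 1},
  {"delta_pos": [0.005,0,0.0003],"turn": [0,0,0],"fingers": 1},
  {"delta_pos": [0.007,0,0.0003],"turn": [0,0,0],"fingers": 1},
  {"delta_pos": [0.009,0,0.0003],"turn": [0,0,0],"fingers": 1},
  {"delta_pos": [0.011,0,0.0003],"turn": [0,0,0],"fingers": 1},
  {"delta_pos": [0.013,0,0.0003],"turn": [0,0,0],"fingers": 1},
  {"delta_pos": [0.013,0,0.0003],"turn": [0,0,0],"fingers": 1},
])

```text
clock: 11.25
position: [0.5319, -0.039, 0.0792]
ee_rot: [0.994, 0.111, 0.001, 0.0]
ft_force: [-1.8, -1.0, 7.6]
grip_width: -0.004
grasp_force: 3.7
```

Call:
move_arm([
  {"delta_pos": [0,0,-0.002],"turn": [0,0,0],"fingers": 1},
  {"delta_pos": [0,0,-0.005],"turn": [0,0,0],"fingers": 1},
  {"delta_pos": [-0.013,0,-0.005],"turn": [0,0,0],"fingers": 1},
  {"delta_pos": [-0.013,0,-0.004],"turn": [0,0,0],"fingers": 1},
  {"delta_pos": [-0.013,0,-0.0015],"turn": [0,0,0],"fingers": 1},
  {"delta_pos": [-0.013,0,-0.001],"turn": [0,0,0],"fingers": 1},
  {"delta_pos": [-0.013,0,-0.0006],"turn": [0,0,0],"fingers": 1},
  {"delta_pos": [-0.013,0,-0.0003],"turn": [0,0,0],"fingers": 1},
  {"delta_pos": [-0.013,0,-0.0003],"turn": [0,0,0],"fingers": 1},
])

```text
clock: 12.38
position: [0.5188, -0.0419, 0.0793]
ee_rot: [0.994, 0.111, 0.0, 0.0]
ft_force: [-1.4, -0.8, 5.1]
grip_width: 0.004
grasp_force: 3.3
```

Call:
move_arm([
  {"delta_pos": [0,0,0.0003],"turn": [0,0,0],"fingers": 1},
  {"delta_pos": [0.001,0,0.0003],"turn": [0,0,0],"fingers": 1},
  {"delta_pos": [0.003,0,0.0003],"turn": [0,0,0],"fingers": 1},
  {"delta_pos": [0.005,0,0.0003],"turn": [0,0,0],"fingers": 1},
  {"delta_pos": [0.007,0,0.0003],"turn": [0,0,0],"fingers": 1},
  {"delta_pos": [0.009,0,0.0003],"turn": [0,0,0],"fingers": 1},
  {"delta_pos": [0.011,0,0.0003],"turn": [0,0,0],"fingers": 1},
  {"delta_pos": [0.013,0,0.0003],"turn": [0,0,0],"fingers": 1},
  {"delta_pos": [0.013,0,0.0003],"turn": [0,0,0],"fingers": 1},
])

```text
clock: 13.5
position: [0.5319, -0.039, 0.0792]
ee_rot: [0.994, 0.111, 0.001, 0.0]
ft_force: [-0.7, 0.4, 6.6]
grip_width: -0.001
grasp_force: 3.7
```

Call:
move_arm([
  {"delta_pos": [0,0,-0.003],"turn": [0,0,0],"fingers": 1},
  {"delta_pos": [0,0,-0.02],"turn": [0,0,0],"fingers": 1},
  {"delta_pos": [-0.05,0,-0.04],"turn": [0,0,0],"fingers": 1},
  {"delta_pos": [-0.05,0,-0.04],"turn": [0,0,0],"fingers": 1},
])

```text
clock: 14.0
position: [0.4811, -0.051, 0.1204]
ee_rot: [0.994, 0.111, 0.001, 0.001]
ft_force: [0.3, -0.2, 0.0]
grip_width: 0.0
grasp_force: 0.0
```

```bash
python3 look.py f.png
```

```text
14.0 [ 0.4811 -0.051   0.1204] [9.939e-01 1.106e-01 6.000e-04 1.100e-03]
[[224.5, 162.2], [271.7, 162.1], [319.4, 162.1]]
```

View pics/f.png

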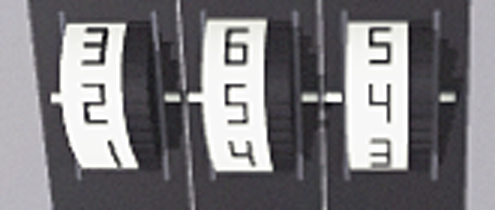

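The right wheel moved three digits and now reads 4. Two more strokes to go.

Call:
move_arm([
  {"delta_pos": [0.037,0,0.02],"turn": [0,0,0],"fingers": 1},
  {"delta_pos": [0.037,0,0.035],"turn": [0,0,0],"fingers": 1},
  {"delta_pos": [0.037,0,0.038],"turn": [0,0,0],"fingers": 1},
  {"delta_pos": [0.037,0,0.039],"turn": [0,0,0],"fingers": 1},
  {"delta_pos": [0.037,0,0.0395],"turn": [0,0,0],"fingers": 1},
  {"delta_pos": [0.037,0,0.0397],"turn": [0,0,0],"fingers": 1},
  {"delta_pos": [0.037,0,0.0397],"turn": [0,0,0],"fingers": 1},
])

```text
clock: 14.92
position: [0.5187, -0.0418, 0.0794]
ee_rot: [0.994, 0.111, 0.0, 0.0]
ft_force: [-0.9, 2.2, 5.6]
grip_width: 0.002
grasp_force: 2.8
```

Call:
move_arm([
  {"delta_pos": [0,0,0.0003],"turn": [0,0,0],"fingers": 1},
  {"delta_pos": [0.001,0,0.0003],"turn": [0,0,0],"fingers": 1},
  {"delta_pos": [0.003,0,0.0003],"turn": [0,0,0],"fingers": 1},
  {"delta_pos": [0.005,0,0.0003],"turn": [0,0,0],"fingers": 1},
  {"delta_pos": [0.007,0,0.0003],"turn": [0,0,0],"fingers": 1},
  {"delta_pos": [0.009,0,0.0003],"turn": [0,0,0],"fingers": 1},
  {"delta_pos": [0.011,0,0.0003],"turn": [0,0,0],"fingers": 1},
  {"delta_pos": [0.013,0,0.0003],"turn": [0,0,0],"fingers": 1},
  {"delta_pos": [0.013,0,0.0003],"turn": [0,0,0],"fingers": 1},
])

```text
clock: 16.05
position: [0.5314, -0.0389, 0.0792]
ee_rot: [0.994, 0.111, 0.0, 0.0]
ft_force: [-1.1, 3.1, 7.5]
grip_width: 0.0
grasp_force: 3.7
```

Call:
move_arm([
  {"delta_pos": [0,0,-0.002],"turn": [0,0,0],"fingers": 1},
  {"delta_pos": [0,0,-0.005],"turn": [0,0,0],"fingers": 1},
  {"delta_pos": [-0.013,0,-0.005],"turn": [0,0,0],"fingers": 1},
  {"delta_pos": [-0.013,0,-0.004],"turn": [0,0,0],"fingers": 1},
  {"delta_pos": [-0.013,0,-0.0015],"turn": [0,0,0],"fingers": 1},
  {"delta_pos": [-0.013,0,-0.001],"turn": [0,0,0],"fingers": 1},
  {"delta_pos": [-0.013,0,-0.0006],"turn": [0,0,0],"fingers": 1},
  {"delta_pos": [-0.013,0,-0.0003],"turn": [0,0,0],"fingers": 1},
  {"delta_pos": [-0.013,0,-0.0003],"turn": [0,0,0],"fingers": 1},
])

```text
clock: 17.18
position: [0.5189, -0.042, 0.0793]
ee_rot: [0.994, 0.111, 0.0, 0.0]
ft_force: [-1.0, -1.1, 7.0]
grip_width: 0.001
grasp_force: 3.3
```

Call:
move_arm([
  {"delta_pos": [0,0,0.0003],"turn": [0,0,0],"fingers": 1},
  {"delta_pos": [0.001,0,0.0003],"turn": [0,0,0],"fingers": 1},
  {"delta_pos": [0.003,0,0.0003],"turn": [0,0,0],"fingers": 1},
  {"delta_pos": [0.005,0,0.0003],"turn": [0,0,0],"fingers": 1},
  {"delta_pos": [0.007,0,0.0003],"turn": [0,0,0],"fingers": 1},
  {"delta_pos": [0.009,0,0.0003],"turn": [0,0,0],"fingers": 1},
  {"delta_pos": [0.011,0,0.0003],"turn": [0,0,0],"fingers": 1},
  {"delta_pos": [0.013,0,0.0003],"turn": [0,0,0],"fingers": 1},
  {"delta_pos": [0.013,0,0.0003],"turn": [0,0,0],"fingers": 1},
])

```text
clock: 18.3
position: [0.5319, -0.039, 0.0792]
ee_rot: [0.994, 0.111, 0.001, 0.0]
ft_force: [0.3, -1.8, 7.7]
grip_width: -0.0
grasp_force: 3.7
```

Call:
move_arm([
  {"delta_pos": [0,0,-0.003],"turn": [0,0,0],"fingers": 1},
  {"delta_pos": [0,0,-0.02],"turn": [0,0,0],"fingers": 1},
  {"delta_pos": [0,-0.06,-0.02],"turn": [0,0,0],"fingers": 1},
  {"delta_pos": [0,-0.06,-0.008],"turn": [0,0,0],"fingers": 1},
  {"delta_pos": [0,-0.06,-0.004],"turn": [0,0,0],"fingers": 1},
  {"delta_pos": [0,-0.06,-0.0034],"turn": [0,0,0],"fingers": 1},
  {"delta_pos": [0,-0.06,-0.0034],"turn": [0,0,0],"fingers": 1},
])

```text
clock: 19.18
position: [0.5181, 0.0186, 0.0821]
ee_rot: [0.994, 0.11, 0.0, 0.0]
ft_force: [-0.5, 0.0, 0.0]
grip_width: -0.001
grasp_force: 0.0
```

Call:
move_arm([
  {"delta_pos": [0,0,0.0004],"turn": [0,0,0],"fingers": 1},
  {"delta_pos": [0,0,0.0008],"turn": [0,0,0],"fingers": 1},
  {"delta_pos": [0,0,0.0008],"turn": [0,0,0],"fingers": 1},
])

```text
clock: 19.55
position: [0.5179, 0.0194, 0.0811]
ee_rot: [0.994, 0.111, 0.0, 0.0]
ft_force: [-0.6, -0.7, -0.1]
grip_width: -0.004
grasp_force: 0.0
```

Call:
move_arm([
  {"delta_pos": [0,0,0.0004],"turn": [0,0,0],"fingers": 1},
  {"delta_pos": [0,0,0.0008],"turn": [0,0,0],"fingers": 1},
  {"delta_pos": [0,0,0.0008],"turn": [0,0,0],"fingers": 1},
])

```text
clock: 19.92
position: [0.5178, 0.0195, 0.0803]
ee_rot: [0.994, 0.111, 0.0, 0.0]
ft_force: [0.1, 0.3, -0.8]
grip_width: -0.003
grasp_force: 0.0
```

Call:
move_arm([
  {"delta_pos": [0,0,0.0004],"turn": [0,0,0],"fingers": 1},
  {"delta_pos": [0,0,0.0007],"turn": [0,0,0],"fingers": 1},
  {"delta_pos": [0,0,0.0007],"turn": [0,0,0],"fingers": 1},
])

```text
clock: 20.3
position: [0.518, 0.0195, 0.0798]
ee_rot: [0.994, 0.111, 0.0, 0.0]
ft_force: [-0.2, -0.6, 2.8]
grip_width: -0.002
grasp_force: 0.9
```

Call:
move_arm([
  {"delta_pos": [0,0,0.0005],"turn": [0,0,0],"fingers": 1},
  {"delta_pos": [0,0,0.001],"turn": [0,0,0],"fingers": 1},
  {"delta_pos": [-0.0015,0,0.001],"turn": [0,0,0],"fingers": 1},
  {"delta_pos": [-0.003,0,0.001],"turn": [0,0,0],"fingers": 1},
  {"delta_pos": [-0.005,0,0.001],"turn": [0,0,0],"fingers": 1},
  {"delta_pos": [-0.007,0,0.001],"turn": [0,0,0],"fingers": 1},
  {"delta_pos": [-0.009,0,0.001],"turn": [0,0,0],"fingers": 1},
  {"delta_pos": [-0.011,0,0.001],"turn": [0,0,0],"fingers": 1},
  {"delta_pos": [-0.013,0,0.001],"turn": [0,0,0],"fingers": 1},
  {"delta_pos": [-0.013,0,0.001],"turn": [0,0,0],"fingers": 1},
])

```text
clock: 21.55
position: [0.5057, 0.0167, 0.0792]
ee_rot: [0.994, 0.111, 0.001, 0.0]
ft_force: [-0.3, -0.3, 6.5]
grip_width: 0.0
grasp_force: 3.0
```

Call:
move_arm([
  {"delta_pos": [0,0,-0.002],"turn": [0,0,0],"fingers": 1},
  {"delta_pos": [0,0,-0.005],"turn": [0,0,0],"fingers": 1},
  {"delta_pos": [0.013,0,-0.005],"turn": [0,0,0],"fingers": 1},
  {"delta_pos": [0.013,0,-0.004],"turn": [0,0,0],"fingers": 1},
  {"delta_pos": [0.013,0,-0.0015],"turn": [0,0,0],"fingers": 1},
  {"delta_pos": [0.013,0,-0.001],"turn": [0,0,0],"fingers": 1},
  {"delta_pos": [0.013,0,-0.0006],"turn": [0,0,0],"fingers": 1},
  {"delta_pos": [0.013,0,-0.0003],"turn": [0,0,0],"fingers": 1},
  {"delta_pos": [0.013,0,-0.0003],"turn": [0,0,0],"fingers": 1},
])

```text
clock: 22.68
position: [0.5181, 0.0197, 0.0793]
ee_rot: [0.994, 0.111, 0.0, 0.0]
ft_force: [-1.7, 0.4, 5.3]
grip_width: 0.005
grasp_force: 2.8
```

Call:
move_arm([
  {"delta_pos": [0,0,0.0005],"turn": [0,0,0],"fingers": 1},
  {"delta_pos": [-0.001,0,0.0005],"turn": [0,0,0],"fingers": 1},
  {"delta_pos": [-0.003,0,0.0005],"turn": [0,0,0],"fingers": 1},
  {"delta_pos": [-0.005,0,0.0005],"turn": [0,0,0],"fingers": 1},
  {"delta_pos": [-0.007,0,0.0005],"turn": [0,0,0],"fingers": 1},
  {"delta_pos": [-0.009,0,0.0005],"turn": [0,0,0],"fingers": 1},
  {"delta_pos": [-0.011,0,0.0005],"turn": [0,0,0],"fingers": 1},
  {"delta_pos": [-0.013,0,0.0005],"turn": [0,0,0],"fingers": 1},
  {"delta_pos": [-0.013,0,0.0005],"turn": [0,0,0],"fingers": 1},
])

```text
clock: 23.8
position: [0.5057, 0.0168, 0.0791]
ee_rot: [0.994, 0.111, 0.001, 0.0]
ft_force: [-0.9, 0.4, 8.0]
grip_width: 0.002
grasp_force: 3.5
```

Call:
move_arm([
  {"delta_pos": [0,0,-0.002],"turn": [0,0,0],"fingers": 1},
  {"delta_pos": [0,0,-0.005],"turn": [0,0,0],"fingers": 1},
  {"delta_pos": [0.013,0,-0.005],"turn": [0,0,0],"fingers": 1},
  {"delta_pos": [0.013,0,-0.004],"turn": [0,0,0],"fingers": 1},
  {"delta_pos": [0.013,0,-0.0015],"turn": [0,0,0],"fingers": 1},
  {"delta_pos": [0.013,0,-0.001],"turn": [0,0,0],"fingers": 1},
  {"delta_pos": [0.013,0,-0.0006],"turn": [0,0,0],"fingers": 1},
  {"delta_pos": [0.013,0,-0.0003],"turn": [0,0,0],"fingers": 1},
  {"delta_pos": [0.013,0,-0.0003],"turn": [0,0,0],"fingers": 1},
])

```text
clock: 24.92
position: [0.5181, 0.0196, 0.0792]
ee_rot: [0.994, 0.111, 0.0, 0.0]
ft_force: [0.2, 1.4, 6.9]
grip_width: 0.001
grasp_force: 3.1
```

Call:
move_arm([
  {"delta_pos": [0,0,0.0003],"turn": [0,0,0],"fingers": 1},
  {"delta_pos": [-0.001,0,0.0003],"turn": [0,0,0],"fingers": 1},
  {"delta_pos": [-0.003,0,0.0003],"turn": [0,0,0],"fingers": 1},
  {"delta_pos": [-0.005,0,0.0003],"turn": [0,0,0],"fingers": 1},
  {"delta_pos": [-0.007,0,0.0003],"turn": [0,0,0],"fingers": 1},
  {"delta_pos": [-0.009,0,0.0003],"turn": [0,0,0],"fingers": 1},
  {"delta_pos": [-0.011,0,0.0003],"turn": [0,0,0],"fingers": 1},
  {"delta_pos": [-0.013,0,0.0003],"turn": [0,0,0],"fingers": 1},
  {"delta_pos": [-0.013,0,0.0003],"turn": [0,0,0],"fingers": 1},
])

```text
clock: 26.05
position: [0.5057, 0.0168, 0.0791]
ee_rot: [0.994, 0.111, 0.001, 0.0]
ft_force: [-0.0, 0.7, 6.5]
grip_width: -0.0
grasp_force: 3.4
```

Call:
move_arm([
  {"delta_pos": [0,0,-0.003],"turn": [0,0,0],"fingers": 1},
  {"delta_pos": [0,0,-0.02],"turn": [0,0,0],"fingers": 1},
  {"delta_pos": [-0.04,0.03,-0.04],"turn": [0,0,0],"fingers": 1},
  {"delta_pos": [-0.04,0.03,-0.04],"turn": [0,0,0],"fingers": 1},
])

```text
clock: 26.55
position: [0.4721, -0.0243, 0.1203]
ee_rot: [0.994, 0.109, 0.001, 0.001]
ft_force: [-0.2, 0.8, -0.7]
grip_width: 0.001
grasp_force: 0.0
```

```bash
python3 look.py g.png
```

```text
26.55 [ 0.4721 -0.0243  0.1203] [9.940e-01 1.092e-01 6.000e-04 1.200e-03]
[[268.2, 157.8], [315.8, 157.6], [363.8, 157.5]]
```

View pics/g.png

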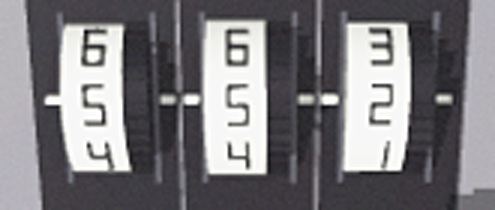

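The wheels read 5-5-2. One more stroke on the left.

Call:
move_arm([
  {"delta_pos": [0.053,-0.03,0.015],"turn": [0,0,0],"fingers": 1},
  {"delta_pos": [0.053,-0.03,0.033],"turn": [0,0,0],"fingers": 1},
  {"delta_pos": [0.053,-0.03,0.038],"turn": [0,0,0],"fingers": 1},
  {"delta_pos": [0.053,-0.03,0.039],"turn": [0,0,0],"fingers": 1},
  {"delta_pos": [0.053,-0.03,0.0395],"turn": [0,0,0],"fingers": 1},
  {"delta_pos": [0.053,-0.03,0.0397],"turn": [0,0,0],"fingers": 1},
  {"delta_pos": [0.053,-0.03,0.0397],"turn": [0,0,0],"fingers": 1},
])

```text
clock: 27.48
position: [0.5181, 0.0191, 0.0793]
ee_rot: [0.994, 0.111, 0.0, 0.0]
ft_force: [-2.7, 1.0, 5.6]
grip_width: -0.001
grasp_force: 2.8
```

Call:
move_arm([
  {"delta_pos": [0,0,0.0003],"turn": [0,0,0],"fingers": 1},
  {"delta_pos": [-0.001,0,0.0003],"turn": [0,0,0],"fingers": 1},
  {"delta_pos": [-0.003,0,0.0003],"turn": [0,0,0],"fingers": 1},
  {"delta_pos": [-0.005,0,0.0003],"turn": [0,0,0],"fingers": 1},
  {"delta_pos": [-0.007,0,0.0003],"turn": [0,0,0],"fingers": 1},
  {"delta_pos": [-0.009,0,0.0003],"turn": [0,0,0],"fingers": 1},
  {"delta_pos": [-0.011,0,0.0003],"turn": [0,0,0],"fingers": 1},
  {"delta_pos": [-0.013,0,0.0003],"turn": [0,0,0],"fingers": 1},
  {"delta_pos": [-0.013,0,0.0003],"turn": [0,0,0],"fingers": 1},
])

```text
clock: 28.6
position: [0.5057, 0.0164, 0.0791]
ee_rot: [0.994, 0.111, 0.001, 0.0]
ft_force: [-0.6, 1.5, 5.9]
grip_width: 0.001
grasp_force: 3.2
```

Call:
move_arm([
  {"delta_pos": [0,0,-0.003],"turn": [0,0,0],"fingers": 1},
  {"delta_pos": [0,0,-0.02],"turn": [0,0,0],"fingers": 1},
  {"delta_pos": [-0.04,0.03,-0.04],"turn": [0,0,0],"fingers": 1},
  {"delta_pos": [-0.04,0.03,-0.04],"turn": [0,0,0],"fingers": 1},
])

```text
clock: 29.1
position: [0.4722, -0.0245, 0.1204]
ee_rot: [0.994, 0.109, 0.001, 0.001]
ft_force: [0.3, 0.4, -0.3]
grip_width: 0.001
grasp_force: 0.0
```

```bash
python3 look.py i.png
```

```text
29.1 [ 0.4722 -0.0245  0.1204] [9.940e-01 1.091e-01 8.000e-04 1.300e-03]
[[267.9, 157.9], [315.5, 157.7], [363.4, 157.6]]
```

View pics/i.png

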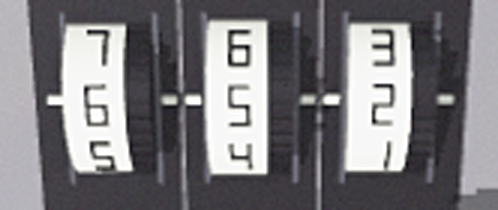

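The wheels now read 6-5-2, all centred on the marks. Next is the load key.

Call:
move_arm([
  {"delta_pos": [0.047,0.06,0],"turn": [0,0,0],"fingers": 1},
  {"delta_pos": [0.047,0.1,0.01],"turn": [0,0,0],"fingers": 1},
  {"delta_pos": [0.047,0.1,0.028],"turn": [0,0,0],"fingers": 1},
  {"delta_pos": [0.047,0.1,0.033],"turn": [0,0,0],"fingers": 1},
  {"delta_pos": [0.047,0.1,0.035],"turn": [0,0,0],"fingers": 1},
  {"delta_pos": [0.047,0.1,0.037],"turn": [0,0,0],"fingers": 1},
  {"delta_pos": [0.047,0.1,0.037],"turn": [0,0,0],"fingers": 1},
])

```text
clock: 30.02
position: [0.5411, -0.1079, 0.0821]
ee_rot: [0.994, 0.112, 0.001, 0.0]
ft_force: [0.3, 0.6, 2.1]
grip_width: 0.001
grasp_force: 1.0
```

Call:
move_arm([
  {"delta_pos": [0,0,0.001],"turn": [0,0,0],"fingers": 1},
  {"delta_pos": [0,0,0.002],"turn": [0,0,0],"fingers": 1},
  {"delta_pos": [0,0,0.003],"turn": [0,0,0],"fingers": 1},
  {"delta_pos": [0,0,0.003],"turn": [0,0,0],"fingers": 1},
])

```text
clock: 30.52
position: [0.5411, -0.1083, 0.0786]
ee_rot: [0.994, 0.111, 0.0, -0.0]
ft_force: [1.1, 3.1, 3.7]
grip_width: -0.002
grasp_force: 2.0
```

Call:
move_arm([
  {"delta_pos": [0,0,0.001],"turn": [0,0,0],"fingers": 1},
  {"delta_pos": [0,0,0.002],"turn": [0,0,0],"fingers": 1},
  {"delta_pos": [0,0,0.002],"turn": [0,0,0],"fingers": 1},
])

```text
clock: 30.9
position: [0.5411, -0.1084, 0.0766]
ee_rot: [0.994, 0.111, 0.0, -0.0]
ft_force: [2.0, 3.7, 5.0]
grip_width: 0.003
grasp_force: 2.6
```

Call:
move_arm([
  {"delta_pos": [0,0,0.0005],"turn": [0,0,0],"fingers": 1},
  {"delta_pos": [0,0,0.0008],"turn": [0,0,0],"fingers": 1},
  {"delta_pos": [0,0,0.0008],"turn": [0,0,0],"fingers": 1},
])

```text
clock: 31.28
position: [0.5411, -0.1085, 0.0761]
ee_rot: [0.994, 0.111, 0.0, 0.0]
ft_force: [0.6, 3.6, 8.9]
grip_width: 0.003
grasp_force: 4.3
```

The key is on its rubber stop at 8.9 N. I'll release it and back away.

Call:
move_arm([
  {"delta_pos": [0,0,-0.004],"turn": [0,0,0],"fingers": 1},
  {"delta_pos": [0,0,-0.01],"turn": [0,0,0],"fingers": 1},
  {"delta_pos": [0,0,-0.04],"turn": [0,0,0],"fingers": 1},
  {"delta_pos": [-0.047,-0.08,-0.06],"turn": [0,0,0],"fingers": 1},
  {"delta_pos": [-0.047,-0.08,-0.06],"turn": [0,0,0],"fingers": 1},
  {"delta_pos": [-0.047,-0.08,-0.06],"turn": [0,0,0],"fingers": 1},
  {"delta_pos": [-0.047,-0.08,-0.06],"turn": [0,0,0],"fingers": 1},
])

```text
clock: 32.15
position: [0.4771, -0.0421, 0.1354]
ee_rot: [0.994, 0.111, -0.0, 0.0]
ft_force: [-0.4, -0.7, -0.5]
grip_width: 0.004
grasp_force: 0.0
```

```bash
sed 's/+35)/+[110,35])/' look.py > look2.py; python3 look2.py j.png
```

```text
32.15 [ 0.4771 -0.0421  0.1354] [ 9.939e-01  1.106e-01 -3.000e-04  4.000e-04]
[[245.2, 155.3], [289.3, 155.3], [333.7, 155.3]]
```

View pics/j.png

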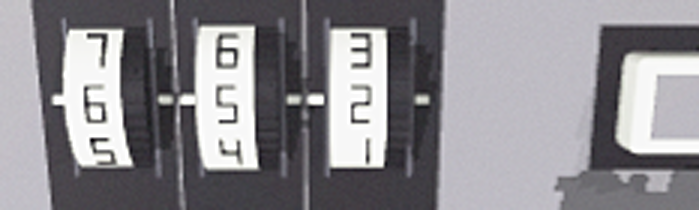

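The picture shows 6-5-2 in line with the marks, the key up at (660,100), and the robot clear of everything.

```bash
python3 -c "
from workcell import hand_in; print(hand_in())"
```

```text
the job is handed in; nothing more can be done
None
```

The job is handed in: the wheels read 6-5-2, the load key was pressed onto its stop and came back up, and no force reading passed 9 N (limit 15 N); `hand_in` gave no verdict.

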